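Touch off the scriber and index the ruling carriage

ROBOT

A 7-joint arm with a two-finger parallel gripper is mounted at the origin on the work surface. World frame = base frame: x ahead of the robot, y to its left, z up, the work surface at z = 0. Lengths are in mm, angles in rad, forces in N, time in s.
With the tool pointing down it reaches from about 400 to 850 mm from the base axis. Payload 4.5 kg.
Tool frame: the origin (TCP) lies at the very end of the fingers, on their centre line; the grasp point (between the pads) lies 19 mm behind it; z points along the fingers, y is the line along which they close (so a half turn about z gives the same grasp; the last joint's range is limited). The gripper opens to 88 mm and grips with 3 to 60 N. Pads are 18 mm wide; open, the fingers measure 123 mm over their backs; the gripper's body (75 mm by 187 mm) begins 45 mm behind the grasp point.
Start: joints at [-1.239, 0.689, -0.195, 1.565, 0.157, 0.902, -0.215], TCP at [183.366, 597.52, 238.743] pointing down, gripper open.
Joint ranges: [-3.01, 3.01], [-0.46, 2.08], [-1.47, 1.51], [0.13, 2.56], [-1, 4.14], [0.04, 2.09], [-2.66, 2.66]. Speed limits (rad/s): [2.57, 2.57, 3.14, 3.14, 3.14, 3.14, 3.14].

INTERFACE

Orientations are given as [roll, pitch, yaw] about the fixed x, y, z axes, in that order (R = Rz(yaw) Ry(pitch) Rx(roll)).
In Python, from rig import arm, vision gives the robot as it stands. The module is installed in compiled form; this text tells all that it offers.
- The arm moves only by the shell command python3 -m inch 'ROWS'. ROWS is JSON, a list of rows, each an object with "translation": the shift along the tool's x, y, z in mm, a list of three; "turn": the turn, a rotation vector about the tool's x, y, z in degrees, a list of three; "gripper": the closure in counts, from 0 (fully open) to 255 (shut). A call has 1 to 20 rows; each row shifts and turns the commanded pose from where the row before left it, along the tool's axes as they then stand; what a row does not reach is not made up. A row lasts 1/12 s, in which the tool goes at most 41.7 mm and 7.16 degrees, less where a joint would pass 70% of its speed; a pose out of reach is approached as far as the arm can. A call with a gripper value outside its range is refused whole. The fingers move at their own pace and stop on an object; the grip force is fixed at half the most. Time passes only in rows, so rows that do not move let the fingers close. It gives the time, the measured TCP pose, the force, the opening and the grip force at its end, in the units of the state.
- arm.sense(): the state, without advancing time (a new reading comes with each control period).
- vision.read_camera(name): name is "scene" or "top" or "wrist"; returns a dict with "color" (384x512x3 uint8, red, green, blue), "camera_matrix" (3x3 intrinsics, pixels), "view" (4x4, takes a point from world to camera coordinates); the wrist camera has in their place "T_tool_cam" (4x4, takes a point from camera to tool coordinates, whose origin is the TCP and whose axes are the flange's). Camera axes: x right, y down, z forward; pixel columns grow to the right and rows downward; lengths in mm; the calibration is good to about 2 mm. The wrist camera is an equidistant fisheye: a pixel r from the principal point sees the ray r / f radians off the axis. A picture is of the moment at which its call begins: read the wrist's pose just before it. There is no depth.
- arm.hand_in(): hands the job in; it is judged then, once.
The state is a dict: "t": time; "joint_pos": joint angles; "qvel": joint speeds; "joint_torque": joint torques, N m; "ee_pos": TCP position; "ee_rot": TCP orientation; "wrist_force": force on the tool from outside, world axes, zero at the start; "wrist_torque": the same for the moment, N m; "finger_gap": opening from 0.0 (shut) to 1.0 (fully open); "grip_force": force on a finger pad.
Only numpy, scipy, OpenCV 4.12 (cv2) and the standard library are available. Lean on these libraries where they do the work, as an engineer would, in place of code of your own. Each camera call takes 0.05 s, during which the arm holds its last target. There are 200 camera calls.

TASK

Take the orange-handled scriber out of its stand and touch its tip first on the white centre of the red stud, then on that of the blue stud. Next set the scriber upright in the socket of the brass carriage, collar resting on the block, and with it slide the carriage along the rail until the spring ball drops into the notch of the red clip. Finish there, the carriage at rest in the notch and the scriber still gripped in the fingers, with the other loose things left where they were.

Things in the scene. Friction and masses are not known exactly. Their poses are not given: they have to be found in the camera images.
- scriber_grip (a point): Centre of the scriber's orange handle, a 20 x 20 mm square bar 72 mm long; x, y are square to its flats, z points up it. The scriber (loose, 136 mm, about 90 g) starts upright in a wooden stand (60 x 130 mm, 70 mm high), this point 112 mm above the bench. Under the handle: a steel collar 28 mm across, 6 mm thick, and a round shank 10 mm across. A dark-handled punch stands 70 mm away.
- scriber_tip (a point): The scriber's blunt point (3 mm across), 100 mm below the centre of its handle; the lowest 10 mm of the shank taper from 10 to 3 mm. Axes as the handle.
- scriber_collar (a point): Centre of the underside of the scriber's collar, 58 mm above its point, 42 mm below the centre of the handle. At the start it rests on the stand's top, 70 mm above the bench, with the 58 mm of shank in the hole.
- red_top (a point): Centre of the top of the red stud: a fixed disc 20 mm across, 5 mm high with an 8 mm white dot, on the copper plate; its top is 25 mm above the bench.
- blue_top (a point): Centre of the top of the blue stud, like the red one. The two may stand left or right.
- socket (a point): Mouth centre of the upright through hole, 14 mm across, in the brass carriage (36 x 36 mm block, 36 mm high, top 83 mm above the bench). The scriber is home when its collar rests on the block's top; its tip then hangs 5 mm above the copper plate. z up; y along the rail, from where the carriage starts towards the notch; the rail (70 mm high) is on the +x side.
- carriage (a joint): Position of the carriage along the rail, m, 0 to 0.22, growing along the socket's y. It starts at 0 to 0.05; the notch lies at 0.11 to 0.18. It slides with about 1.2 N of friction plus 6 N per m/s.
- ball (a point): Centre of the spring ball (12 mm across) under the dark plunger housing on the carriage, 100 mm along the socket's x from the socket, beyond the rail; a red line on the housing marks it. Axes as the socket.
- notch (a point): Middle of the notch in the red clip, clamped beyond the rail at a place that changes; a white line marks it. Axes as the socket: the carriage is in the notch when ball and notch agree along y. The ball climbs a 28 mm ramp (push rises to 3 to 5 N), then drops 2 mm into the 9 mm wide notch: the push vanishes and the carriage is drawn to the middle; pushing it out takes about 10 N.
- punch: The wooden-handled punch in the stand's other hole, same shape as the scriber; leave alone. Origin at its tip.
- mallet: Hammer lying on the bench to the right, leave alone.
- driver: Screwdriver lying on the bench to the right, leave alone.
- weight: Brass weight, 48 mm across, 45 mm high, leave alone.
- polish: Jar, 56 mm across, 75 mm high, leave alone.
- block: Steel bench block 70 x 70 x 30 mm, leave alone.
- rosette: Copper rosette, 60 mm across, 12 mm high, leave alone.
- scriber: The scriber as a whole; origin at its tip, z up the handle.
- stud_red: The red stud; origin at the centre of its underside.
- stud_blue: The blue stud; origin at the centre of its underside.
Things that resemble listed ones, but are neither listed nor needed, are in the scene too. Of the things that look like the scriber, the largest one is meant.

How it is judged (in metres and radians):
On the way, in this order (a step that is already met when the one before it is completed fails the run):
1. the scriber's tip touches the red stud within 6 mm of its centre (contact force between scriber and stud_red above 0.3 N and horizontal distance between scriber_tip and red_top below 0.006 m and contact force between the fingers and scriber above 1 N), for 0.05 s.
2. then the tip touches the blue stud within 6 mm of its centre (contact force between scriber and stud_blue above 0.3 N and horizontal distance between scriber_tip and blue_top below 0.006 m and contact force between the fingers and scriber above 1 N), for 0.05 s.
3. then the scriber is home in the carriage's socket (distance between scriber_collar and socket below 0.005 m and angle between the z axis of scriber_collar and the z axis of socket, either way round below 0.12 rad and y of ball in the frame of notch below -0.02 m), for 0.1 s.
At the end, for the whole second after the job is handed in: The carriage rests with its ball in the clip's notch (within 2.5 mm along the rail), the scriber is still home in the socket (collar centre within 6 mm of the mouth centre, upright within 0.12 rad) and the fingers still grip it (y of ball in the frame of notch between -0.0025 and 0.0025 m and velocity of joint carriage between -0.005 and 0.005 m/s and distance between scriber_collar and socket below 0.006 m and angle between the z axis of scriber_collar and the z axis of socket, either way round below 0.12 rad and contact force between the fingers and scriber above 1 N); the arm keeps its last pose, push and grip.
It fails at once if a bystander is moved more than 20 mm (distance of any of punch, weight, polish, block, rosette, mallet, driver from where it was at the start of the episode above 0.02 m).
It also fails if it takes over 64 s, if anything falls off the work surface, if the arm or the gripper's body presses on something with over 40 N, if the wrist force passes 120 N, or if a joint passes its speed limit or range.

## Working session

There is one attempt and no reset: what is moved stays moved. The work goes in short steps, Python scripts to look and compute and a shell command to move; the robot and the scene stay as the last step left them, time stands still between calls to the robot, and variables do not carry over. Pictures are saved under pics/ and viewed, at most 10 in all, crops included, and the job is handed in when it is done.

```bash
mkdir -p pics
python3 - <<'E'
from rig import arm, vision
import cv2,numpy as np
s=arm.sense();print(s)
for n in("scene","top","wrist"):
    c=vision.read_camera(n);np.savez(f"{n}0.npz",**c)
    cv2.imwrite(f"pics/{n}0.png",c["color"][:,:,::-1])
    print(n,{k:np.round(v,3).tolist() for k,v in c.items() if k!="color"})
E
```

```text
{'t': 0.0, 'joint_pos': array([-1.23922728,  0.68997535, -0.19448433,  1.56637458,  0.15729945,
        0.90247238, -0.21509639]), 'qvel': array([ 1.09814396e-03,  1.06846475e-03, -1.62940492e-04, -6.82162732e-05,
       -5.68819178e-04, -1.62668617e-03,  3.68285968e-04]), 'joint_torque': array([-1.20778270e-03, -5.27558041e+01, -1.26741372e+00, -1.53429759e+01,
       -5.26600331e-02,  6.66684355e-03,  1.85396375e-04]), 'ee_pos': array([183.24186292, 596.86344343, 237.90652074]), 'ee_rot': array([-3.13975872e+00,  1.50515916e-04,  2.84389229e+00]), 'wrist_force': array([-0.15793989, -0.10101164, -0.1510837 ]), 'wrist_torque': array([0.02411466, 0.0028462 , 0.02186547]), 'grip_force': 0.0, 'finger_gap': 0.9968642748124836}
scene {'camera_matrix': [[347.605, 0.0, 253.726], [0.0, 347.605, 183.584], [0.0, 0.0, 1.0]], 'view': [[-0.685, 0.728, -0.011, 408.928], [0.403, 0.367, -0.838, -112.441], [-0.607, -0.579, -0.545, 1422.89], [0.0, 0.0, 0.0, 1.0]]}
top {'camera_matrix': [[375.483, 0.0, 262.186], [0.0, 375.483, 188.403], [0.0, 0.0, 1.0]], 'view': [[0.023, -1.0, -0.006, -36.861], [-0.985, -0.021, -0.169, 566.751], [0.169, 0.01, -0.986, 1135.049], [0.0, 0.0, 0.0, 1.0]]}
wrist {'camera_matrix': [[297.319, 0.0, 252.646], [0.0, 297.319, 195.503], [0.0, 0.0, 1.0]], 'T_tool_cam': [[0.0, -0.965, -0.262, 67.583], [1.0, 0.0, 0.0, 0.788], [-0.0, -0.262, 0.965, -145.722], [0.0, 0.0, 0.0, 1.0]]}
```

View pics/scene0.png

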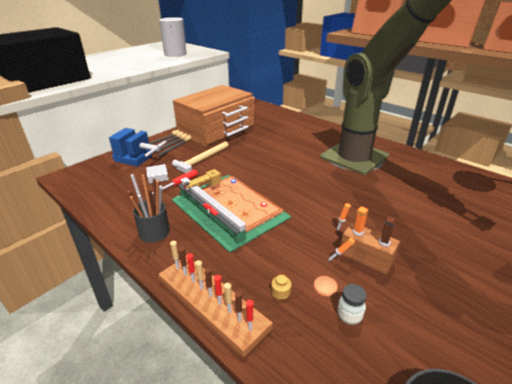

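View pics/top0.png

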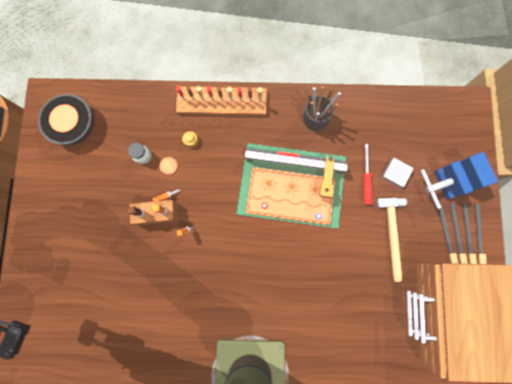

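The scene view shows the stand at (370,245) with orange handles at (361,220), (344,215) and (343,250), and a dark punch at (387,232). The top view shows the stand at (152,210), the plate at (290,190), the carriage at (328,175), and the studs near (265,205) and (318,216).

```bash
cat > h.py <<'E'
import numpy as np,cv2
from scipy.spatial.transform import Rotation as R
def load(n): return dict(np.load(f"{n}0.npz"))
def ray(c,u,v):
    d=np.linalg.inv(c["camera_matrix"])@[u,v,1]; M=c["view"]
    return -M[:3,:3].T@M[:3,3], M[:3,:3].T@d
def onz(c,u,v,z):
    o,d=ray(c,u,v); return o+d*(z-o[2])/d[2]
def proj(c,p):
    q=c["view"][:3,:3]@p+c["view"][:3,3]; q=c["camera_matrix"]@q; return q[:2]/q[2]
def tri(c1,a,c2,b):
    o1,d1=ray(c1,*a);o2,d2=ray(c2,*b)
    x=np.linalg.lstsq(np.c_[d1,-d2],o2-o1,rcond=None)[0]
    p,q=o1+d1*x[0],o2+d2*x[1]; return (p+q)/2,np.linalg.norm(p-q)
def wray(c,pos,rot,u,v):
    K=c["camera_matrix"];x,y=(u-K[0,2])/K[0,0],(v-K[1,2])/K[1,1];r=np.hypot(x,y)
    d=np.array([np.sin(r)*x/r,np.sin(r)*y/r,np.cos(r)]) if r>1e-9 else np.array([0,0,1.])
    T=c["T_tool_cam"];W=R.from_euler("xyz",rot)
    return pos+W.apply(T[:3,3]),W.apply(T[:3,:3]@d)
def wonz(c,pos,rot,u,v,z):
    o,d=wray(c,pos,rot,u,v); return o+d*(z-o[2])/d[2]
def wproj(c,pos,rot,p):
    T=c["T_tool_cam"];q=R.from_euler("xyz",rot).inv().apply(p-pos);q=T[:3,:3].T@(q-T[:3,3])
    K=c["camera_matrix"];th=np.arctan2(np.hypot(*q[:2]),q[2]);k=th/np.hypot(*q[:2])
    return K[:2,:2]@(q[:2]*k)+K[:2,2]
E
python3 - <<'E'
from h import *
t=load("top");s=load("scene")
def crop(c,x0,x1,y0,y1,k): return cv2.resize(c["color"][y0:y1,x0:x1,::-1],None,fx=k,fy=k,interpolation=cv2.INTER_CUBIC)
a=crop(t,120,200,170,245,5);b=crop(s,320,400,195,270,5)
c=crop(t,230,355,140,230,3.2) ;d=crop(s,170,295,165,255,3.2)
cv2.imwrite("pics/crops.png",np.vstack([np.hstack([a,b]),cv2.resize(np.hstack([c,d]),(800,224*1))]))
img=np.vstack([np.hstack([a,b])[:, :],]);
cv2.imwrite("pics/c1.png",img)
cv2.imwrite("pics/c2.png",np.hstack([c,d]))
for n,c in(("top",t),("scene",s)):
    h=cv2.cvtColor(c["color"],cv2.COLOR_RGB2HSV)
    m=((h[...,0]>=6)&(h[...,0]<=17)&(h[...,1]>215)&(h[...,2]>170)).astype(np.uint8)
    k,l,st,ce=cv2.connectedComponentsWithStats(m)
    for i in range(1,k):
        if st[i,4]>8: print(n,st[i],ce[i].round(1))
E
```

```text
(no output)
```

View pics/c1.png

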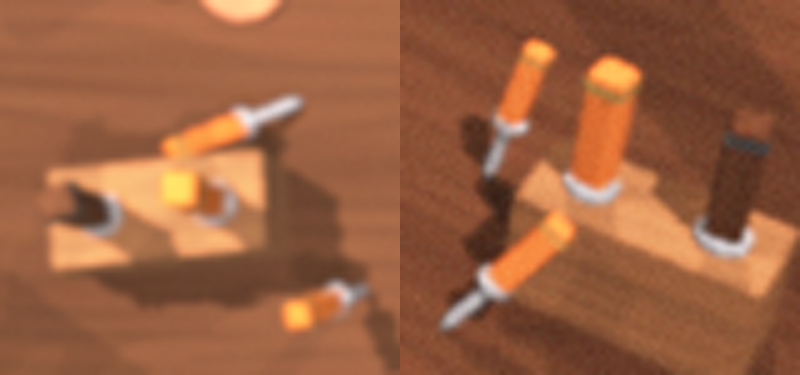

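View pics/c2.png

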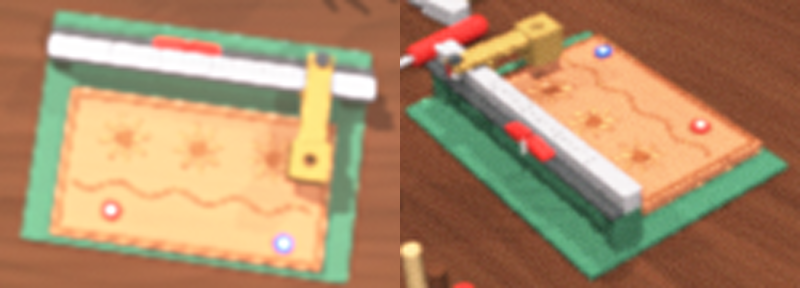

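The choice is the upright handle in the stand, at top (156,208) and scene (362,210). The slim orange ones, at top (160,196) and (183,232), are the smaller lookalikes. The carriage starts at the right end of the rail (socket at top (327,190)). The clip is at (288,154), the red stud on the left at (265,206), and the blue stud on the right at (318,216).

Run:
```python
from h import *
t=load("top");s=load("scene")
np.set_printoptions(precision=1,suppress=True)
C1=lambda x,y:(120+x/5,170+y/5)
S1=lambda x,y:(320+(x-400)/5,195+y/5)
C2=lambda x,y:(230+x/3.2,140+y/3.2)
S2=lambda x,y:(170+(x-400)/3.2,165+y/3.2)
def both(n,a,b,z): print(n,"top",onz(t,*a,z),"scene",onz(s,*b,z),"tri",*tri(t,a,s,b))
both("handle",C1(182,188),S1(613,75),148)
both("collar",C1(216,203),S1(593,186),73)
both("punchcol",C1(100,213),S1(724,238),73)
both("red",C2(111,210),S2(700,126),25);both("blue",C2(283,243),S2(603,50),25)
both("socket",C2(310,160),S2(540,24),83)
both("clip",C2(187,46),S2(522,146),60)
both("housing",C2(319,60),S2(455,65),75)
for a in((50,172),(265,150),(268,250),(53,270)): print("stand",onz(t,*C1(*a),70))
for a in((50,45),(375,87)): print("rail",onz(t,*C2(*a),70))
for a in((300,142),(331,145),(324,184),(290,178)): print("blk",onz(t,*C2(*a),83))
for a in((72,88),(338,128),(320,272),(50,235)): print("plate",onz(t,*C2(*a),20))
```

```text
handle top [488.1 276.  148. ] scene [494.3 283.5 148. ] tri [488.  279.2 142.2] 3.343504787839762
collar top [487.8 276.5  73. ] scene [491.8 283.8  73. ] tri [487.3 279.8  67.7] 4.18313276161059
punchcol top [480.1 347.   73. ] scene [482.8 352.8  73. ] tri [479.7 350.   69.1] 3.596885373263594
red top [515.9 -33.4  25. ] scene [520.6 -27.3  25. ] tri [515.9 -32.7  19.9] 1.787506430060545
blue top [ 486.7 -204.5   25. ] scene [ 487.8 -200.6   25. ] tri [ 486.2 -204.    23. ] 2.074781464796713
socket top [ 560.8 -222.2   83. ] scene [ 558.7 -218.6   83. ] tri [ 559.4 -220.7   82.9] 3.909406501899719
clip top [ 676.5 -105.1   60. ] scene [690.  -96.4  60. ] tri [ 680.5 -106.8   48.9] 2.8177308079636156
housing top [ 661.1 -232.9   75. ] scene [ 660.4 -232.3   75. ] tri [ 660.7 -232.5   75.1] 0.9010592749456745
stand [505.  380.8  70. ]
stand [521.5 249.3  70. ]
stand [460.  243.6  70. ]
stand [445. 374.  70.]
rail [672.   29.9  70. ]
rail [ 636.5 -288.    70. ]
blk [ 578.  -212.7   83. ]
blk [ 575.7 -242.3   83. ]
blk [ 537.9 -235.3   83. ]
blk [ 543.  -203.1   83. ]
plate [640.7   9.   20. ]
plate [ 604.9 -261.    20. ]
plate [ 459.2 -241.7   20. ]
plate [490.1  26.9  20. ]
```

```bash
python3 -m inch '[{"translation":[-12,-7,0],"turn":[0,0,0],"gripper":110},{"translation":[-24,-13.5,0],"turn":[0,0,0],"gripper":110},{"translation":[-24,-13.5,0],"turn":[0,0,0],"gripper":110},{"translation":[-24,-13.5,0],"turn":[0,0,0],"gripper":110},{"translation":[-24,-13.5,0],"turn":[0,0,0],"gripper":110},{"translation":[-24,-13.5,0],"turn":[0,0,0],"gripper":110},{"translation":[-24,-13.5,0],"turn":[0,0,0],"gripper":110},{"translation":[-24,-13.5,0],"turn":[0,0,0],"gripper":110},{"translation":[-24,-13.5,0],"turn":[0,0,0],"gripper":110},{"translation":[-24,-13.5,0],"turn":[0,0,0],"gripper":110},{"translation":[-24,-13.5,0],"turn":[0,0,0],"gripper":110},{"translation":[-24,-13.5,0],"turn":[0,0,0],"gripper":110},{"translation":[-24,-13.5,0],"turn":[0,0,0],"gripper":110},{"translation":[-24,-13.5,0],"turn":[0,0,0],"gripper":110},{"translation":[-24,-13.5,0],"turn":[0,0,0],"gripper":110},{"translation":[-24,-13.5,0],"turn":[0,0,-6],"gripper":110},{"translation":[-12,-7,0],"turn":[0,0,-6],"gripper":110},{"translation":[0,0,0],"turn":[0,0,-6],"gripper":110},{"translation":[0,0,0],"turn":[0,0,-6],"gripper":110},{"translation":[0,0,0],"turn":[0,0,0],"gripper":110}]'
python3 - <<'E'
from rig import arm, vision
import cv2,numpy as np
s=arm.sense();c=vision.read_camera("wrist");np.savez("wrist0.npz",pos=s["ee_pos"],rot=s["ee_rot"],**c)
print(s["ee_pos"],s["ee_rot"],s["finger_gap"],s["joint_pos"])
cv2.imwrite("pics/w1.png",cv2.resize(c["color"][:,:,::-1],None,fx=1.5,fy=1.5))
E
```

```text
t: 1.82
ee_pos: [488.3, 277.0, 238.5]
ee_rot: [-3.141, -0.001, -3.02]
wrist_force: [-0.3, -0.9, -0.2]
finger_gap: 0.57
grip_force: 0.0
[488.34460781 277.00060495 238.46353776] [-3.14095723e+00 -6.12280593e-04 -3.01987331e+00] 0.5704851434436039 [-0.3753085   0.62078817 -0.37141839  1.75452395  0.29268452  0.82186761
  0.80784354]
```

View pics/w1.png

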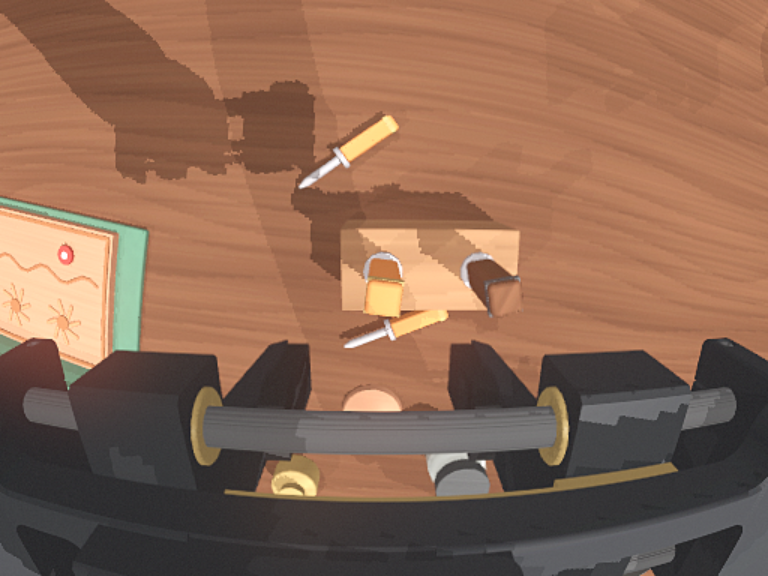

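The wrist view shows the scriber's handle top at about (383,298) (scaled ×1.5) and its collar at (383,267). The flats are square to the fingers, and the lookalikes lie flat on the bench at (365,150) and (395,328).

Run:
```python
from h import *
w=dict(np.load("wrist0.npz"));np.set_printoptions(precision=1,suppress=True)
f=lambda u,v,z:wonz(w,w["pos"],w["rot"],u/1.5,v/1.5,z)
print(f(383,298,148),f(383,267,73),"punch",f(505,295,148),"red",f(66,254,25))
for a in((366,281),(402,279),(400,315),(364,315)):print(f(*a,148))
for z in (238,):print(wproj(w,w["pos"],w["rot"],w["pos"])*1.5)
```

```text
[487.5 280.1 148. ] [485.6 280.5  73. ] punch [477.4 348.3 148. ] red [515.9 -27.9  25. ]
[479.1 269.7 148. ]
[475.6 289.1 148. ]
[496.1 290.7 148. ]
[498.5 270.9 148. ]
[376.1 367.8]
```

```bash
python3 -m inch '[{"translation":[1,3,15],"turn":[0,0,0],"gripper":110},{"translation":[0,0,25],"turn":[0,0,0],"gripper":110},{"translation":[0,0,25],"turn":[0,0,0],"gripper":110},{"translation":[0,0,25],"turn":[0,0,0],"gripper":110},{"translation":[0,0,25],"turn":[0,0,0],"gripper":110},{"translation":[0,0,20],"turn":[0,0,0],"gripper":110},{"translation":[0,0,10.5],"turn":[0,0,0],"gripper":110},{"translation":[0,0,0],"turn":[0,0,0],"gripper":110},{"translation":[0,0,0],"turn":[0,0,0],"gripper":255},{"translation":[0,0,0],"turn":[0,0,0],"gripper":255},{"translation":[0,0,0],"turn":[0,0,0],"gripper":255},{"translation":[0,0,0],"turn":[0,0,0],"gripper":255},{"translation":[0,0,0],"turn":[0,0,0],"gripper":255},{"translation":[0,0,0],"turn":[0,0,0],"gripper":255},{"translation":[0,0,0],"turn":[0,0,0],"gripper":255},{"translation":[0,0,0],"turn":[0,0,0],"gripper":255},{"translation":[0,0,0],"turn":[0,0,0],"gripper":255}]'
```

```text
t: 3.28
ee_pos: [487.3, 281.4, 94.1]
ee_rot: [-3.141, 0.001, -3.021]
wrist_force: [-0.9, -1.9, 6.5]
finger_gap: 0.231
grip_force: 29.9
```

```bash
python3 -m inch '[{"translation":[0,0,-8],"turn":[0,0,0],"gripper":255},{"translation":[0,0,-18],"turn":[0,0,0],"gripper":255},{"translation":[0,0,-22],"turn":[0,0,0],"gripper":255},{"translation":[0,0,-22],"turn":[0,0,0],"gripper":255},{"translation":[0,0,-20],"turn":[0,0,0],"gripper":255},{"translation":[0.7,-12,-5],"turn":[0,0,0],"gripper":255},{"translation":[0.7,-26,0],"turn":[0,0,0],"gripper":255},{"translation":[0.7,-26,0],"turn":[0,0,0],"gripper":255},{"translation":[0.7,-26,0],"turn":[0,0,0],"gripper":255},{"translation":[0.7,-26,0],"turn":[0,0,0],"gripper":255},{"translation":[0.7,-26,0],"turn":[0,0,0],"gripper":255},{"translation":[0.7,-26,0],"turn":[0,0,0],"gripper":255},{"translation":[0.7,-26,0],"turn":[0,0,0],"gripper":255},{"translation":[0.7,-26,0],"turn":[0,0,0],"gripper":255},{"translation":[0.7,-26,0],"turn":[0,0,0],"gripper":255},{"translation":[0.7,-26,0],"turn":[0,0,0],"gripper":255},{"translation":[0.7,-26,0],"turn":[0,0,0],"gripper":255},{"translation":[0.7,-14,0],"turn":[0,0,6.6],"gripper":255},{"translation":[0,0,0],"turn":[0,0,6.6],"gripper":255},{"translation":[0,0,0],"turn":[0,0,0],"gripper":255}]'
cat >> h.py <<'E'
def look(name):
    from rig import arm,vision
    s=arm.sense();c=vision.read_camera("wrist");np.savez("wrist0.npz",pos=s["ee_pos"],rot=s["ee_rot"],**c)
    print(s["ee_pos"].round(1),s["ee_rot"].round(4),s["wrist_force"].round(1),s["finger_gap"].round(3))
    cv2.imwrite(f"pics/{name}.png",cv2.resize(c["color"][:,:,::-1],None,fx=1.5,fy=1.5,interpolation=cv2.INTER_CUBIC))
E
python3 -c "from h import *;look('w2')"
```

```text
t: 4.95
ee_pos: [514.2, -31.2, 187.6]
ee_rot: [-3.14, -0.001, 3.026]
wrist_force: [-0.2, 0.3, -0.8]
finger_gap: 0.225
grip_force: 29.9Traceback (most recent call last):
  File "<string>", line 1, in <module>
    from h import *;look('w2')
                    ~~~~^^^^^^
  File "h.py", line 29, in look
    print(s["ee_pos"].round(1),s["ee_rot"].round(4),s["wrist_force"].round(1),s["finger_gap"].round(3))
                                                                              ^^^^^^^^^^^^^^^^^^^^^
AttributeError: 'float' object has no attribute 'round'
```

```bash
sed -i 's/,s\["finger_gap"\].round(3)/,s["finger_gap"]/' h.py; python3 -c "from h import *;look('w2')"
```

```text
[514.4 -29.9 187.7] [-3.1411e+00 -1.2000e-03  3.0333e+00] [ 0.3  0.4 -1.2] 0.2233409316090808
```

View pics/w2.png

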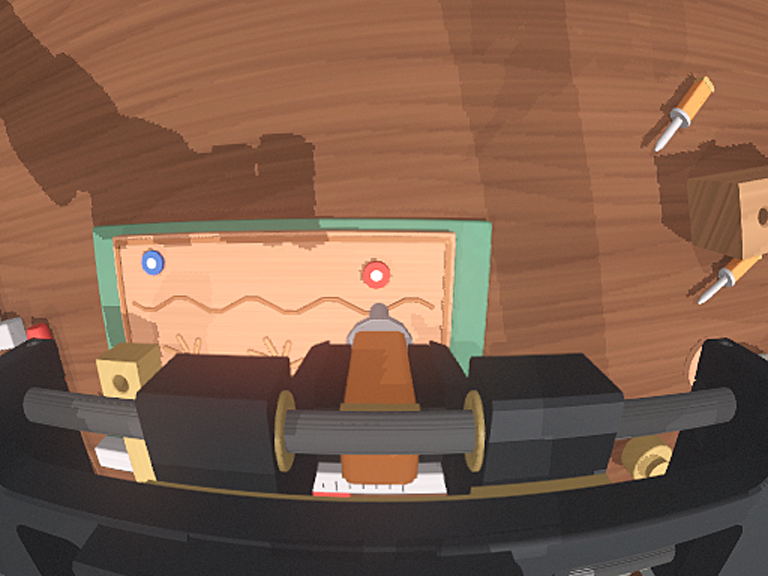

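The wrist view shows the scriber held straight: collar around (379,328), tip near (378,306). It also shows the red dot at (376,275), the blue dot at (151,263) and the socket mouth at (121,382).

Run:
```python
from h import *
w=dict(np.load("wrist0.npz"));np.set_printoptions(precision=1,suppress=True)
P,Q=w["pos"],w["rot"]
img=w["color"];h=cv2.cvtColor(img,cv2.COLOR_RGB2HSV)
def wc(u,v,r=12):
    u,v=int(u/1.5),int(v/1.5);g=h[v-r:v+r,u-r:u+r]
    m=(g[...,1]>120)&(((g[...,0]>172)|(g[...,0]<3)) if u>200 else (g[...,0]>100)&(g[...,0]<130))
    y,x=np.nonzero(m);return (x.min()+x.max())/2+u-r,(y.min()+y.max())/2+v-r,m.sum()
a=wc(376,275);b=wc(151,263);print(a,b)
print("red",wonz(w,P,Q,a[0],a[1],25),"blue",wonz(w,P,Q,b[0],b[1],25),"socket",wonz(w,P,Q,121/1.5,382/1.5,83))
A=R.from_euler("xyz",Q)
for d in (-82,-77.5):
  print("tip exp px",wproj(w,P,Q,P+[0,0,d])*1.5)
print("tip seen at that z",wonz(w,P,Q,378/1.5,306/1.5,P[2]-82), wproj(w,P,Q,P+A.apply([0,0,24]))*1.5)
```

```text
(np.float64(250.5), np.float64(182.5), np.int64(193)) (np.float64(101.0), np.float64(174.5), np.int64(130))
red [516.  -31.5  25. ] blue [ 486.5 -202.5   25. ] socket [ 560.1 -218.5   83. ]
tip exp px [377.2 303.7]
tip exp px [377.2 306.1]
tip seen at that z [515.8 -29.6 105.7] [376.6 343.8]
```

```bash
python3 -m inch '[{"translation":[-1.3,-1.5,12],"turn":[0,0,0],"gripper":255},{"translation":[0,0,20],"turn":[0,0,0],"gripper":255},{"translation":[0,0,20],"turn":[0,0,0],"gripper":255},{"translation":[0,0,16],"turn":[0,0,0],"gripper":255},{"translation":[0,0,8],"turn":[0,0,0],"gripper":255},{"translation":[0,0,2],"turn":[0,0,0],"gripper":255},{"translation":[0,0,0],"turn":[0,0,0],"gripper":255},{"translation":[0,0,0],"turn":[0,0,0],"gripper":255}]'
python3 -c "from h import *;look('w3')
w=dict(np.load('wrist0.npz'));cv2.imwrite('pics/w3.png',cv2.resize(w['color'][150:240,190:320,::-1],None,fx=5,fy=5,interpolation=cv2.INTER_CUBIC))"
```

```text
t: 5.72
ee_pos: [516.8, -30.3, 110.8]
ee_rot: [3.141, 0.001, 3.034]
wrist_force: [0.1, 0.1, -1.3]
finger_gap: 0.223
grip_force: 29.9
[516.8 -30.3 110.8] [3.1411e+00 1.0000e-03 3.0335e+00] [ 0.1  0.1 -1.3] 0.22294923481345894
```

View pics/w3.png

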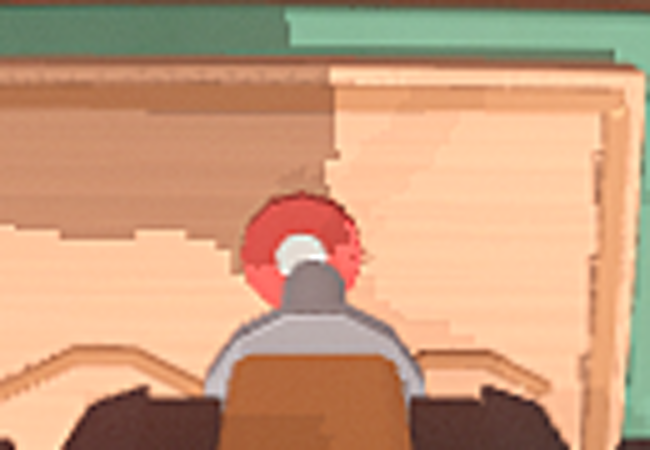

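The crop shows the white dot at (302,253) and the shank at x=314. The tip is therefore about 2 mm too far along tool y.

Run:
```python
from h import *
w=dict(np.load("wrist0.npz"));np.set_printoptions(precision=1,suppress=True)
P,Q=w["pos"],w["rot"]
print(wonz(w,P,Q,190+302/5,150+253/5,25), (wproj(w,P,Q,P+[0,0,-82])-[190,150])*5,(wproj(w,P,Q,P+[0,0,-62])-[190,150])*5)
```

```text
[516.5 -31.1  25. ] [306.8 261.2] [306.4 300. ]
```

```bash
python3 -m inch '[{"translation":[0,-2,0],"turn":[0,0,0],"gripper":255},{"translation":[0,0,2],"turn":[0,0,0],"gripper":255},{"translation":[0,0,1],"turn":[0,0,0],"gripper":255},{"translation":[0,0,1],"turn":[0,0,0],"gripper":255},{"translation":[0,0,0.5],"turn":[0,0,0],"gripper":255},{"translation":[0,0,0],"turn":[0,0,0],"gripper":255}]'
```

```text
t: 6.27
ee_pos: [516.5, -32.8, 106.4]
ee_rot: [-3.141, 0.001, 3.032]
wrist_force: [-1.3, -0.5, 6.3]
finger_gap: 0.222
grip_force: 29.9
```

```bash
python3 -m inch '[{"translation":[0,0,0],"turn":[0,0,0],"gripper":255},{"translation":[0,0,-6],"turn":[0,0,0],"gripper":255},{"translation":[0,0,-12],"turn":[0,0,0],"gripper":255},{"translation":[1.2,-19.2,0],"turn":[0,0,0],"gripper":255},{"translation":[1.2,-19.2,0],"turn":[0,0,0],"gripper":255},{"translation":[1.2,-19.2,0],"turn":[0,0,0],"gripper":255},{"translation":[1.2,-19.2,0],"turn":[0,0,0],"gripper":255},{"translation":[1.2,-19.2,0],"turn":[0,0,0],"gripper":255},{"translation":[1.2,-19.2,0],"turn":[0,0,0],"gripper":255},{"translation":[1.2,-19.2,0],"turn":[0,0,0],"gripper":255},{"translation":[1.2,-19.2,0],"turn":[0,0,0],"gripper":255},{"translation":[1.2,-19.2,0],"turn":[0,0,0],"gripper":255},{"translation":[0,0,8],"turn":[0,0,0],"gripper":255},{"translation":[0,0,5],"turn":[0,0,0],"gripper":255},{"translation":[0,0,0],"turn":[0,0,0],"gripper":255}]'
python3 -c "from h import *;look('w4')
w=dict(np.load('wrist0.npz'));cv2.imwrite('pics/w4.png',cv2.resize(w['color'][150:240,190:320,::-1],None,fx=5,fy=5,interpolation=cv2.INTER_CUBIC))"
```

```text
t: 7.52
ee_pos: [486.2, -201.9, 109.7]
ee_rot: [3.14, -0.002, 3.033]
wrist_force: [0.1, 0.5, -0.3]
finger_gap: 0.228
grip_force: 29.9
[ 486.2 -201.9  109.7] [ 3.1401e+00 -1.7000e-03  3.0333e+00] [ 0.1  0.5 -0.3] 0.22755234821652953
```

View pics/w4.png

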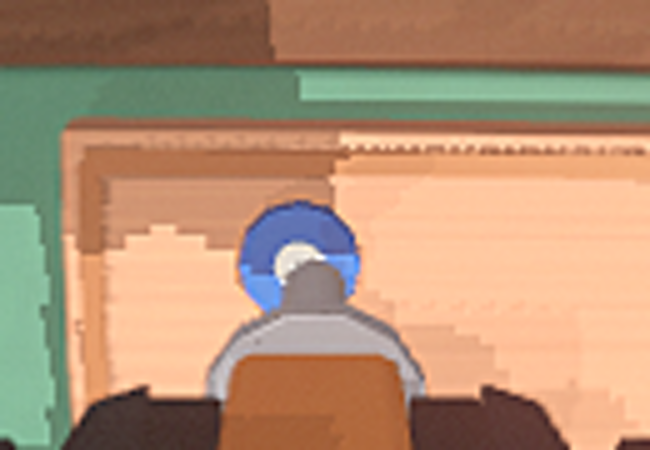

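The blue dot is at (299,262) with the shank at x=314. The tip needs a shift of about -2.6 mm in tool y and -0.7 mm in tool x, then down.

```bash
python3 -m inch '[{"translation":[-0.7,-2.6,0],"turn":[0,0,0],"gripper":255},{"translation":[0,0,1],"turn":[0,0,0],"gripper":255},{"translation":[0,0,1],"turn":[0,0,0],"gripper":255},{"translation":[0,0,1],"turn":[0,0,0],"gripper":255},{"translation":[0,0,0.5],"turn":[0,0,0],"gripper":255},{"translation":[0,0,0],"turn":[0,0,0],"gripper":255}]'
```

```text
t: 8.07
ee_pos: [487.0, -205.7, 107.1]
ee_rot: [3.141, -0.0, 3.033]
wrist_force: [-0.4, 0.4, -1.1]
finger_gap: 0.223
grip_force: 29.9
```

```bash
python3 -m inch '[{"translation":[0,0,0.7],"turn":[0,0,0],"gripper":255},{"translation":[0,0,0.4],"turn":[0,0,0],"gripper":255},{"translation":[0,0,0],"turn":[0,0,0],"gripper":255},{"translation":[0,0,0],"turn":[0,0,0],"gripper":255}]'
```

```text
t: 8.4
ee_pos: [487.2, -205.8, 106.5]
ee_rot: [-3.142, 0.001, 3.032]
wrist_force: [-2.3, 0.5, 5.5]
finger_gap: 0.226
grip_force: 29.9
```

```bash
python3 -m inch '[{"translation":[0,0,-10],"turn":[0,0,0],"gripper":255},{"translation":[0,0,-20],"turn":[0,0,0],"gripper":255},{"translation":[0,0,-20],"turn":[0,0,0],"gripper":255},{"translation":[0,0,-21],"turn":[0,0,0],"gripper":255},{"translation":[-15,-1.8,0],"turn":[0,0,0],"gripper":255},{"translation":[-15,-1.8,0],"turn":[0,0,0],"gripper":255},{"translation":[-15,-1.8,0],"turn":[0,0,0],"gripper":255},{"translation":[-15,-1.8,0],"turn":[0,0,0],"gripper":255},{"translation":[-14,-1.8,0],"turn":[0,0,0],"gripper":255},{"translation":[0,0,0],"turn":[0,0,0],"gripper":255},{"translation":[0,0,0],"turn":[0,0,0],"gripper":255}]'
python3 - <<'E'
from h import *
look('w5')
from rig import vision
w=dict(np.load('wrist0.npz'));a=cv2.resize(w['color'][150:240,200:300,::-1],None,fx=5,fy=5,interpolation=cv2.INTER_CUBIC)
cv2.imwrite('pics/w5.png',a)
P,Q=w["pos"],w["rot"]
print((wproj(w,P,Q,P+[0,0,-82])-[200,150])*5,(wproj(w,P,Q,np.array([560,-222.5,83]))-[200,150])*5)
E
```

```text
t: 9.32
ee_pos: [559.4, -222.9, 177.1]
ee_rot: [3.141, -0.0, 3.032]
wrist_force: [-0.4, 0.2, -1.9]
finger_gap: 0.225
grip_force: 29.9
[ 559.4 -222.9  177.1] [ 3.1413e+00 -3.0000e-04  3.0321e+00] [-0.4  0.2 -1.9] 0.2247850291992888
[256.88415126 261.86912967] [259.730479   244.30057306]
```

View pics/w5.png

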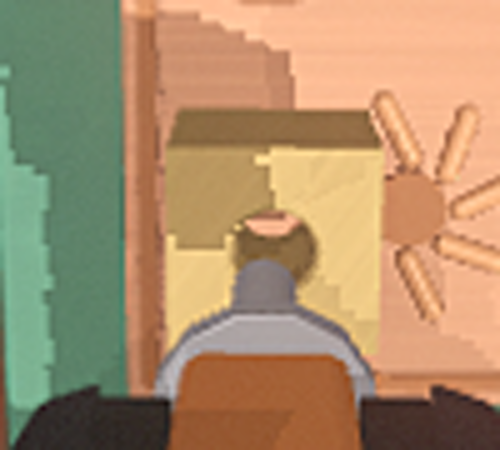

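The hole centre is at about (276,250) and the shank is at x=264, a little to the left.

Run:
```python
from h import *
w=dict(np.load("wrist0.npz"));P,Q=w["pos"],w["rot"];A=R.from_euler("xyz",Q)
g=lambda x,y,z:A.inv().apply(wonz(w,P,Q,200+x/5,150+y/5,z)-P)
print("hole",g(276,250,83),"block edges",g(166,240,83),g(382,240,83),g(275,147,83),"tip",g(264.5,262,P[2]-82))
```

```text
hole [-1.52952815  3.13448204 94.10267204] block edges [  0.21139156 -15.32154321  94.09699391] [ 0.2082937  20.93278611 94.10910026] [16.13621509  2.92911679 94.10752796] tip [-4.46955093e-02  1.18923353e+00  8.20003924e+01]
```

```bash
python3 -m inch '[{"translation":[-1.6,1.8,0],"turn":[0,0,0],"gripper":255},{"translation":[0,0,6],"turn":[0,0,0],"gripper":255},{"translation":[0,0,8],"turn":[0,0,0],"gripper":255},{"translation":[0,0,8],"turn":[0,0,0],"gripper":255},{"translation":[0,0,8],"turn":[0,0,0],"gripper":255},{"translation":[0,0,0],"turn":[0,0,0],"gripper":255}]'
```

```text
t: 9.87
ee_pos: [559.8, -221.0, 144.8]
ee_rot: [3.141, -0.004, 3.033]
wrist_force: [-0.9, 0.3, -1.6]
finger_gap: 0.222
grip_force: 29.9
```

```bash
python3 -m inch '[{"translation":[0,0,8],"turn":[0,0,0],"gripper":255},{"translation":[0,0,8],"turn":[0,0,0],"gripper":255},{"translation":[0,0,8],"turn":[0,0,0],"gripper":255},{"translation":[0,0,8],"turn":[0,0,0],"gripper":255},{"translation":[0,0,3],"turn":[0,0,0],"gripper":255},{"translation":[0,0,1.5],"turn":[0,0,0],"gripper":255},{"translation":[0,0,1],"turn":[0,0,0],"gripper":255},{"translation":[0,0,0],"turn":[0,0,0],"gripper":255},{"translation":[0,0,0],"turn":[0,0,0],"gripper":255}]'
```

```text
t: 10.62
ee_pos: [561.6, -221.3, 109.9]
ee_rot: [-3.142, 0.001, 3.032]
wrist_force: [-0.6, 0.1, -1.0]
finger_gap: 0.224
grip_force: 29.9
```

```bash
python3 -m inch '[{"translation":[0,0,1],"turn":[0,0,0],"gripper":255},{"translation":[0,0,1],"turn":[0,0,0],"gripper":255},{"translation":[0,0,0.7],"turn":[0,0,0],"gripper":255},{"translation":[0,0,0],"turn":[0,0,0],"gripper":255}]'
```

```text
t: 10.95
ee_pos: [561.5, -221.4, 107.1]
ee_rot: [-3.142, 0.0, 3.032]
wrist_force: [-0.7, -1.4, 0.7]
finger_gap: 0.225
grip_force: 29.9
```

```bash
python3 -m inch '[{"translation":[0,0,0.5],"turn":[0,0,0],"gripper":255},{"translation":[0,0,0.3],"turn":[0,0,0],"gripper":255},{"translation":[0,0,0],"turn":[0,0,0],"gripper":255},{"translation":[0,0,0],"turn":[0,0,0],"gripper":255}]'
```

```text
t: 11.28
ee_pos: [561.5, -221.4, 107.1]
ee_rot: [-3.141, 0.001, 3.032]
wrist_force: [-1.6, 0.0, 7.3]
finger_gap: 0.22
grip_force: 29.9
```

```bash
python3 -m inch '[{"translation":[0,0,-0.4],"turn":[0,0,0],"gripper":255},{"translation":[0,2,0],"turn":[0,0,0],"gripper":255},{"translation":[0,4,0],"turn":[0,0,0],"gripper":255},{"translation":[0,6,0],"turn":[0,0,0],"gripper":255},{"translation":[0,6,0],"turn":[0,0,0],"gripper":255},{"translation":[0,6,0],"turn":[0,0,0],"gripper":255},{"translation":[0,6,0],"turn":[0,0,0],"gripper":255}]'
```

```text
t: 11.87
ee_pos: [564.9, -192.1, 107.1]
ee_rot: [-3.14, 0.001, 3.032]
wrist_force: [-1.5, -2.1, 5.9]
finger_gap: 0.22
grip_force: 29.9
```

```bash
python3 -m inch '[{"translation":[0,6,-0.2],"turn":[0,0,0],"gripper":255},{"translation":[0,6,0],"turn":[0,0,0],"gripper":255},{"translation":[0,6,0],"turn":[0,0,0],"gripper":255},{"translation":[0,6,0],"turn":[0,0,0],"gripper":255},{"translation":[0,6,0],"turn":[0,0,0],"gripper":255},{"translation":[0,6,0],"turn":[0,0,0],"gripper":255},{"translation":[0,6,0],"turn":[0,0,0],"gripper":255},{"translation":[0,4,0],"turn":[0,0,0],"gripper":255},{"translation":[0,2,0],"turn":[0,0,0],"gripper":255},{"translation":[0,0,0],"turn":[0,0,0],"gripper":255}]'
python3 - <<'E'
from rig import vision
from h import *
c=vision.read_camera("scene");np.savez("scene0.npz",**c)
t=vision.read_camera("top");np.savez("top0.npz",**t)
cv2.imwrite("pics/s2.png",np.hstack([cv2.resize(c["color"][170:240,175:255,::-1],None,fx=5,fy=5,interpolation=cv2.INTER_CUBIC),cv2.resize(t["color"][130:200,250:330,::-1],None,fx=5,fy=5,interpolation=cv2.INTER_CUBIC)]))
E
```

```text
t: 12.7
ee_pos: [570.8, -142.5, 107.1]
ee_rot: [3.14, 0.002, 3.033]
wrist_force: [-0.3, 0.6, 5.2]
finger_gap: 0.222
grip_force: 29.9
```

View pics/s2.png

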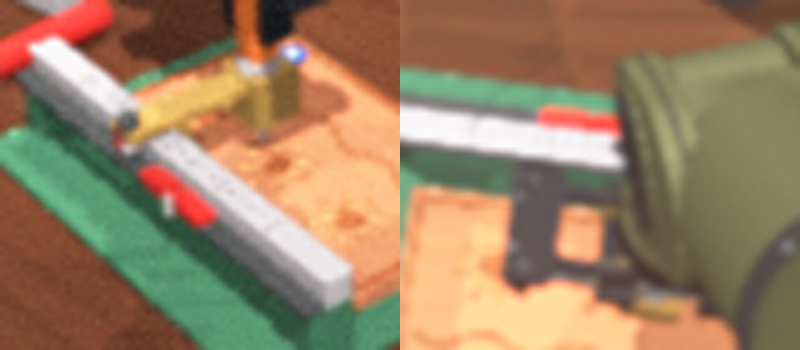

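The scene view shows the scriber home in the carriage, with the housing's red line at about (119,137) and the clip's white line ahead at (166,205).

```bash
python3 - <<'E'
from h import *
s=load("scene");y=np.array([.109,.994,0])
for z in(50,60,70):
    print(z,(onz(s,208.2,211,z)-onz(s,198.8,197.4,z))@y, onz(s,198.8,197.4,z),onz(s,208.2,211,z))
E
python3 -m inch '[{"translation":[0,3,0],"turn":[0,0,0],"gripper":255},{"translation":[0,3,0],"turn":[0,0,0],"gripper":255},{"translation":[0,3,0],"turn":[0,0,0],"gripper":255},{"translation":[0,3,0],"turn":[0,0,0],"gripper":255}]'
```

```text
50 78.49059959581943 [ 657.13689669 -181.53894827   50.        ] [ 683.09369569 -105.42093166   50.        ]
60 77.25560842142283 [ 665.49980176 -169.75948995   60.        ] [691.04818985 -94.83913369  60.        ]
70 76.02061724702634 [ 673.86270683 -157.98003164   70.        ] [699.002684   -84.25733573  70.        ]
t: 13.13
ee_pos: [572.0, -131.8, 107.1]
ee_rot: [-3.142, 0.002, 3.032]
wrist_force: [0.4, -2.0, 4.3]
finger_gap: 0.223
grip_force: 29.9
```

```bash
python3 -m inch '[{"translation":[0,2.5,0],"turn":[0,0,0],"gripper":255},{"translation":[0,2.5,0],"turn":[0,0,0],"gripper":255},{"translation":[0,2.5,0],"turn":[0,0,0],"gripper":255},{"translation":[0,2.5,0],"turn":[0,0,0],"gripper":255},{"translation":[0,2.5,0],"turn":[0,0,0],"gripper":255},{"translation":[0,2.5,0],"turn":[0,0,0],"gripper":255}]'; python3 -m inch '[{"translation":[0,2,0],"turn":[0,0,0],"gripper":255},{"translation":[0,2,0],"turn":[0,0,0],"gripper":255},{"translation":[0,2,0],"turn":[0,0,0],"gripper":255}]'
```

```text
t: 13.63
ee_pos: [573.7, -117.2, 107.1]
ee_rot: [-3.141, 0.002, 3.032]
wrist_force: [0.3, -4.1, 5.6]
finger_gap: 0.226
grip_force: 29.9
t: 13.88
ee_pos: [574.2, -113.1, 107.1]
ee_rot: [-3.139, 0.002, 3.031]
wrist_force: [0.9, -4.6, 5.4]
finger_gap: 0.226
grip_force: 29.9
```

```bash
python3 -m inch '[{"translation":[0,1.5,0],"turn":[0,0,0],"gripper":255},{"translation":[0,1.5,0],"turn":[0,0,0],"gripper":255}]'; python3 -m inch '[{"translation":[0,1.5,0],"turn":[0,0,0],"gripper":255},{"translation":[0,1.5,0],"turn":[0,0,0],"gripper":255}]'
```

```text
t: 14.05
ee_pos: [574.4, -110.1, 107.1]
ee_rot: [-3.139, 0.002, 3.031]
wrist_force: [0.7, -5.3, 5.5]
finger_gap: 0.226
grip_force: 29.9
t: 14.22
ee_pos: [574.7, -107.5, 107.1]
ee_rot: [-3.138, 0.002, 3.03]
wrist_force: [0.1, -6.0, 6.4]
finger_gap: 0.225
grip_force: 29.9
```

```bash
for i in 1 ; do python3 -m inch '[{"translation":[0,1,0],"turn":[0,0,0],"gripper":255},{"translation":[0,1,0],"turn":[0,0,0],"gripper":255}]'; done; python3 -m inch '[{"translation":[0,0,0],"turn":[0,0,0],"gripper":255}]'
```

```text
t: 14.38
ee_pos: [575.0, -105.7, 107.1]
ee_rot: [-3.138, 0.002, 3.03]
wrist_force: [1.4, -6.0, 4.9]
finger_gap: 0.227
grip_force: 29.9
t: 14.47
ee_pos: [575.0, -105.1, 107.1]
ee_rot: [-3.139, 0.002, 3.031]
wrist_force: [0.4, -4.1, 5.8]
finger_gap: 0.225
grip_force: 29.9
```

```bash
python3 -m inch '[{"translation":[0,1,0],"turn":[0,0,0],"gripper":255},{"translation":[0,1,0],"turn":[0,0,0],"gripper":255}]'; python3 -m inch '[{"translation":[0,1,0],"turn":[0,0,0],"gripper":255},{"translation":[0,0,0],"turn":[0,0,0],"gripper":255}]'
```

```text
t: 14.63
ee_pos: [575.2, -103.8, 107.1]
ee_rot: [-3.138, 0.002, 3.03]
wrist_force: [0.5, -5.4, 5.8]
finger_gap: 0.224
grip_force: 29.9
t: 14.8
ee_pos: [575.3, -102.4, 107.1]
ee_rot: [-3.139, 0.002, 3.03]
wrist_force: [1.1, -4.4, 4.7]
finger_gap: 0.222
grip_force: 29.9
```

```bash
python3 -m inch '[{"translation":[0,1,0],"turn":[0,0,0],"gripper":255},{"translation":[0,1,0],"turn":[0,0,0],"gripper":255}]'; python3 -m inch '[{"translation":[0,1,0],"turn":[0,0,0],"gripper":255},{"translation":[0,0,0],"turn":[0,0,0],"gripper":255}]'
```

```text
t: 14.97
ee_pos: [575.5, -101.1, 107.1]
ee_rot: [-3.138, 0.002, 3.03]
wrist_force: [0.5, -7.7, 5.0]
finger_gap: 0.226
grip_force: 29.9
t: 15.13
ee_pos: [575.7, -99.7, 107.1]
ee_rot: [-3.138, 0.002, 3.03]
wrist_force: [0.8, -5.7, 6.4]
finger_gap: 0.224
grip_force: 29.9
```

```bash
python3 -m inch '[{"translation":[0,1,0],"turn":[0,0,0],"gripper":255},{"translation":[0,0,0],"turn":[0,0,0],"gripper":255}]'; python3 -m inch '[{"translation":[0,1,0],"turn":[0,0,0],"gripper":255},{"translation":[0,0,0],"turn":[0,0,0],"gripper":255}]'
```

```text
t: 15.3
ee_pos: [575.7, -98.8, 107.1]
ee_rot: [-3.138, 0.002, 3.03]
wrist_force: [0.6, -4.7, 5.8]
finger_gap: 0.222
grip_force: 29.9
t: 15.47
ee_pos: [575.8, -97.9, 107.1]
ee_rot: [-3.138, 0.002, 3.03]
wrist_force: [1.0, -5.4, 4.8]
finger_gap: 0.223
grip_force: 29.9
```

```bash
python3 -m inch '[{"translation":[0,1,0],"turn":[0,0,0],"gripper":255},{"translation":[0,0,0],"turn":[0,0,0],"gripper":255}]'; python3 -m inch '[{"translation":[0,1,0],"turn":[0,0,0],"gripper":255},{"translation":[0,0,0],"turn":[0,0,0],"gripper":255}]'
```

```text
t: 15.63
ee_pos: [576.0, -96.9, 107.1]
ee_rot: [-3.138, 0.002, 3.03]
wrist_force: [1.0, -5.7, 5.7]
finger_gap: 0.223
grip_force: 29.9
t: 15.8
ee_pos: [576.1, -95.7, 107.1]
ee_rot: [-3.138, 0.002, 3.03]
wrist_force: [0.7, -5.6, 5.0]
finger_gap: 0.223
grip_force: 29.9
```

Run:
```python
from rig import vision
from h import *
c=vision.read_camera("scene");np.savez("scene0.npz",**c)
cv2.imwrite("pics/s3.png",cv2.resize(c["color"][180:240,175:255,::-1],None,fx=8,fy=8,interpolation=cv2.INTER_CUBIC))
```

```text
(no output)
```

View pics/s3.png

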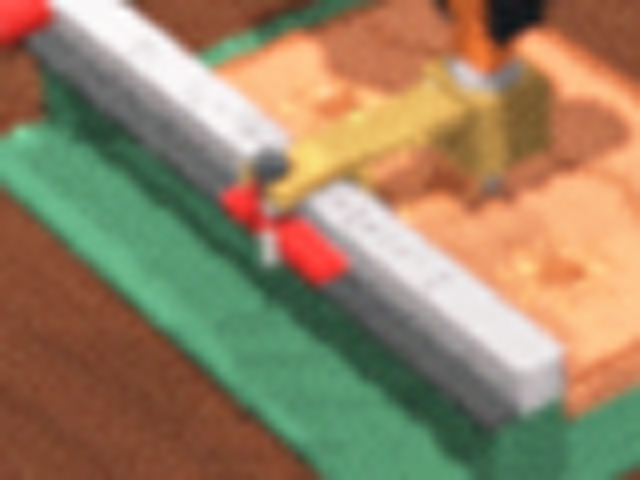

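The housing's red line (~262,208) is nearly over the clip's white line (268,248), so only a few mm remain.

```bash
python3 -m inch '[{"translation":[0,1,0],"turn":[0,0,0],"gripper":255},{"translation":[0,0,0],"turn":[0,0,0],"gripper":255}]'; python3 -m inch '[{"translation":[0,0,0],"turn":[0,0,0],"gripper":255}]'
```

```text
t: 16.02
ee_pos: [576.3, -94.2, 107.1]
ee_rot: [-3.139, 0.002, 3.031]
wrist_force: [-0.3, -4.8, 5.5]
finger_gap: 0.22
grip_force: 29.9
t: 16.1
ee_pos: [576.3, -93.9, 107.1]
ee_rot: [-3.14, 0.002, 3.031]
wrist_force: [0.9, -4.3, 5.1]
finger_gap: 0.224
grip_force: 29.9
```

```bash
python3 -m inch '[{"translation":[0,0.7,0],"turn":[0,0,0],"gripper":255},{"translation":[0,0,0],"turn":[0,0,0],"gripper":255}]'
```

```text
t: 16.27
ee_pos: [576.5, -92.1, 107.1]
ee_rot: [-3.141, 0.002, 3.031]
wrist_force: [0.7, -1.0, 5.4]
finger_gap: 0.228
grip_force: 29.9
```

```bash
python3 -m inch '[{"translation":[0,0,0],"turn":[0,0,0],"gripper":255},{"translation":[0,0,0],"turn":[0,0,0],"gripper":255},{"translation":[0,0,0],"turn":[0,0,0],"gripper":255}]'
```

```text
t: 16.52
ee_pos: [576.7, -91.2, 107.1]
ee_rot: [3.141, 0.002, 3.032]
wrist_force: [0.6, -0.8, 5.2]
finger_gap: 0.224
grip_force: 29.9
```

```bash
python3 -m inch '[{"translation":[0,0,-0.4],"turn":[0,0,0],"gripper":255},{"translation":[0,0.8,0],"turn":[0,0,0],"gripper":255},{"translation":[0,0,0],"turn":[0,0,0],"gripper":255},{"translation":[0,0,0],"turn":[0,0,0],"gripper":255},{"translation":[0,0,0],"turn":[0,0,0],"gripper":255}]'
python3 - <<'E'
from rig import arm,vision
from h import *
# housing line / clip check: red & white pixels near the clip, scene view
c=vision.read_camera("scene");i=c["color"].astype(int)[200:218,200:222]
w=(i.min(2)>150)&(i.max(2)-i.min(2)<45);r=(i[...,0]>150)&(i[...,1]<90)
for row in range(18): print(row+200,''.join('W' if a else 'R' if b else '.' for a,b in zip(w[row],r[row])))
E
```

```text
t: 16.93
ee_pos: [576.2, -90.3, 107.1]
ee_rot: [3.141, 0.001, 3.032]
wrist_force: [2.6, -0.2, 2.1]
finger_gap: 0.225
grip_force: 29.9
200 .....WWW..............
201 ......................
202 ......................
203 .......R..............
204 ...RRRRRR........WWWW.
205 ...RRRRRR......WWWWWWW
206 ....RRRR.......WWWWWWW
207 .....RRR.W.....WWWWWWW
208 ......RR...RR...WWWWWW
209 ..........RRRR...WWWWW
210 ........W.RRRRR...WWWW
211 ........W.RRRRRR...WWW
212 ........W..RRRRRR...WW
213 ............RRRRRR...W
214 .............RRRR.....
215 ......................
216 ......................
217 ......................
```

```bash
python3 -c "
from rig import arm
s=arm.sense();print(s['wrist_force'],s['grip_force']);print(arm.hand_in())"
```

```text
[1.57107913 0.30237364 1.49324977] 29.941511627985165
the job is handed in; nothing more can be done
None
```

I handed the job in at about 17 s: the scriber touched red, then blue, went home in the socket, and slid the carriage until the push fell from about 5 N to about 0, with the grip still at 30 N. That drop is my main evidence it is in the notch, and the verdict was not shown. I viewed 11 pictures, one over the limit of 10.

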